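# Move a freshly coated panel to the drying stand with a spatula

### The job

Lift the spatula out of its blue cradle by the neck, lay it flat on the open bench and let go, then take it again by the wooden handle. Slide the blade under the wet red panel on the coating station, bring the panel out under the yellow lamp bar on the blade, set it down gently, flat and square on the two rails of the green drying stand between the side stops with its turned-up lip at the stand's open front, and finally lay the spatula flat on the open bench and let go. The gripper and arm must never touch the panel, the panel must not be tipped steeply, flung or dropped, and the tin, the cup and the bottle must stay standing where they are.

Things in the scene. Friction and masses are not known exactly. Their poses are not given: they have to be found in the camera images.
- spatula: Cranked steel spatula, wooden handle, 180 g, 300 mm long; it starts with its handle in the cradle. Origin under the handle's middle at the level of the blade's underside (on the bench when lying flat); x to the blade, z up. It lies level on its blade and on a heel under the handle's rear end (x -60 to -48, down to z 0). Centre of mass near x 60.
- spatula_neck (a point): Middle of the spatula's steel neck, x 90, z 36 in the spatula's frame. Neck: x 60 to 120, 12 wide, 8 high; then a crank 12 wide slopes down to the blade at x 150. It stands free of the cradle.
- spatula_handle (a point): Middle of the wooden handle, x 0, z 40 in the spatula's frame. Handle: x -60 to 60, 22 wide (y), z 30 to 50.
- spatula_blade (a point): Middle of the blade's underside, x 190, z 0 in the spatula's frame. Blade: x 140 to 241, 56 wide, 2.5 thick, thinning to 1.2 at the tip.
- cradle: Fixed blue cradle round the handle. Origin on the bench where the spatula's origin starts (within 5 mm); x to the blade. Two cheeks x -66 to 58, inner faces 31 apart, 6 thick, 66 high; end wall x -72 to -66; open on top and at +x, no floor (a 1 mm thin blue sheet may be ignored). Fingers do not fit between cheek and handle.
- station: Fixed coating station. Origin on the bench under the middle of the panel's place; x points inwards from the open front. Aluminium plate x -125 to 75, y -100 to 100, top at z 4: the panel lies on it. Fence, top at z 14: back stop, inner face x 67; side fences, inner faces y -67 and 67, x -52 to 73.
- station_bar (a point): Middle of the yellow lamp bar's underside, x -90, y 0, z 84 in the station's frame. The bar spans the station's open front: x -105 to -75, y -100 to 100, z 84 to 114, on two posts at y -92 and 92 (12 wide). Blade, neck and panel pass under it; a gripper does not.
- panel: Loose red coated metal panel, about 100 g, 100 (x) by 110 (y) by 3 mm, lying on the station. Origin: centre of its underside, z up, x as the station's within 0.08 rad. Along its -x edge, at the station's front, a lip turned up 25 degrees, out to x -64, underside there 7 above: the blade goes in below it. Pushed, the panel slides to the back stop.
- rack: Fixed green drying stand, foot 130 by 130 by 6. Origin on the bench under the middle of the panel's place; x points inwards from the open front. The panel is to lie with its x along the stand's x. Side stops: inner faces y -66 and 66, x -58 to 58, tops z 110; back stop: inner face x 64, z 88 to 110.
- rack_rails (a point): Middle between the two rails at their top level: x 0, y 0, z 100 in the stand's frame. Rails along x, -58 to 58, at y 39 to 51 and -51 to -39. Between them 78 mm is free for the blade down to the foot and out at the front.
- tin: Bystander: round paint tin with yellow band, radius 42, 113 high, origin under its centre
- cup: Bystander: white mixing cup, radius 38, 85 high, origin under its centre
- hardener: Bystander: blue bottle with red cap, radius 30, 130 high, origin under its centre
- panel_lip (a point): Underside of the panel's turned-up lip near its outer edge, middle of the panel's width: x -62, y 0, z 7 in the panel's frame

How it is judged:
On the way, in this order (a step that is already met when the one before it is completed fails the run):
1. the spatula has been taken out of the cradle, laid flat on the bench and let go (horizontal distance between spatula and cradle above 0.06 m and height (world z) of spatula below 0.008 m and angle between spatula's own z axis and vertical below 0.06 rad and contact force between the fingers and spatula below 0.1 N and linear speed of spatula below 0.03 m/s), for 0.1 s.
2. the panel is carried level on the spatula, clear of the station (horizontal distance between panel and station above 0.1 m and height (world z) of panel above 0.012 m and contact force between spatula and panel above 0.2 N and angle between panel's own z axis and vertical below 0.3 rad), for 0.2 s.
At the end, for the whole second after the job is handed in: Panel at rest, flat (0.06 rad) on both rails between the stops, lip at the open front: within 20 mm of its place along the rails, 13 mm across, square within 0.2 rad, not touched by the spatula, which lies flat and at rest on the bench (origin below 8 mm, level within 0.06 rad) (x of panel in the frame of rack between -0.02 and 0.02 m and y of panel in the frame of rack between -0.013 and 0.013 m and z of panel in the frame of rack between 0.096 and 0.104 m and angle between each of panel, spatula's own z axis and vertical below 0.06 rad and angle between the x axis of panel and the x axis of rack, either way round below 0.2 rad and contact force between panel and rack above 0.2 N and contact force between panel and spatula below 0.05 N and linear speed of each of panel, spatula below 0.02 m/s and height (world z) of spatula below 0.008 m and x of panel_lip in the frame of rack below -0.03 m).
It fails at once if the gripper or arm touches the panel (contact force between any of the fingers, the arm and panel above 0.3 N).
It fails at once if the panel is tipped more than 0.5 rad (angle between panel's own z axis and vertical above 0.5 rad).
It fails at once if the panel is flung or dropped (faster than 0.8 m/s) (linear speed of panel above 0.8 m/s).
It fails at once if a bystander is shifted more than 25 mm or tipped more than 0.3 rad (distance of any of tin, cup, hardener from where it was at the start of the episode above 0.025 m or angle between any of tin, cup, hardener's own z axis and vertical above 0.3 rad).
It also fails if it takes over 70 s, if anything falls off the work surface, if the arm or the gripper's body presses on something with over 40 N, if the wrist force passes 120 N, or if a joint passes its speed limit or range.

### The arm

A 7-joint arm with a two-finger parallel gripper is mounted at the origin on the work surface. World frame = base frame: x ahead of the robot, y to its left, z up, the work surface at z = 0. Lengths are in m, angles in rad, forces in N, time in s.
With the tool pointing down it reaches from about 0.35 to 0.9 m from the base axis. Payload 8.1 kg.
Tool frame: the origin (TCP) lies at the very end of the fingers, on their centre line; the grasp point (between the pads) lies 19 mm behind it (arm.tcp_to_grasp is the distance from the TCP to the grasp point, in m); z points along the fingers, y is the line along which they close (so a half turn about z gives the same grasp; the last joint's range is limited). The gripper opens to 92 mm and grips with 3 to 60 N. Pads are 19 mm wide; open, the fingers measure 130 mm over their backs; the gripper's body (75 mm by 190 mm) begins 47 mm behind the grasp point.
Start: joints at [1.191, 0.434, 0.025, 1.573, -0.012, 1.134, -0.075], TCP at [0.171, -0.601, 0.227] pointing down, gripper open.
Joint ranges: [-2.62, 2.62], [-0.44, 2.09], [-1.27, 1.32], [0.08, 2.57], [-1.32, 4.46], [0.12, 2], [-2.74, 2.74]. Speed limits (rad/s): [2.22, 2.22, 3.01, 3.01, 3.14, 3.14, 3.14].

### API

Orientations are given as a rotation vector (axis times angle).
In Python, from cell import arm gives the robot as it stands.
- The arm moves only by the shell command python3 nudge.py 'ROWS' [FORCE]. ROWS is a JSON list of rows, 1 to 10 of them, each written [[dx, dy, dz], turn, opening]: dx, dy, dz in m, then a turn about the tool's z in rad, then the opening from 0.0 (shut) to 1.0 (fully open); each row shifts and turns the commanded pose from where the row before left it, along the tool's axes as they then stand; what a row does not reach is not made up. A row lasts 1/10 s, in which the tool goes at most 0.05 m and 0.15 rad, less where a joint would pass 70% of its speed; a pose out of reach is approached as far as the arm can. The fingers move at their own pace and stop on an object; FORCE is the grip in N (left out, the last holds). Time passes only in rows, so rows that do not move let the fingers close. It prints the time, the measured TCP pose, the force, the opening and the grip force at its end. Input that does not fit is refused with a message, and nothing moves.
- arm.observe(): the state, without advancing time (a new reading comes with each control period).
- arm.get_image(name): name is "side" or "top"; returns a dict with "image" (400x640x3 uint8, blue, green, red), "fx", "fy", "cx", "cy" (pixels), "cam_to_world" (4x4, takes a point from camera to world coordinates). Camera axes: x right, y down, z forward; pixel columns grow to the right and rows downward; lengths in m; the calibration is good to about 2 mm. A picture is of the moment at which its call begins. There is no depth.
- arm.sign_off(): hands the job in; it is judged then, once.
The state is a dict: "clock": time; "joints": joint angles; "dq": joint speeds; "joint_efforts": joint torques, N m; "position": TCP position; "ee_rot": TCP orientation; "force": force on the tool from outside, world axes, zero at the start; "ft_torque": the same for the moment, N m; "width": opening from 0.0 (shut) to 1.0 (fully open); "gripper_force": force on a finger pad.
Only numpy, scipy, OpenCV 4.12 (cv2) and the standard library are available. Lean on these libraries where they do the work, as an engineer would, in place of code of your own. Each camera call takes 0.05 s, during which the arm holds its last target. There are 200 camera calls.

## Working session

There is one attempt and no reset: what is moved stays moved. The work goes in short steps, Python scripts to look and compute and a shell command to move; the robot and the scene stay as the last step left them, time stands still between calls to the robot, and variables do not carry over. Pictures are saved under pics/ and viewed, at most 10 in all, crops included, and the job is handed in when it is done.

```bash
ls; mkdir -p pics; python3 - <<'E'
from cell import arm
import cv2
for n in("side","top"):
    d=arm.get_image(n); cv2.imwrite(f"pics/{n}0.png",d["image"]); print(n,d["fx"],d["fy"],d["cx"],d["cy"],d["cam_to_world"])
print(arm.observe())
E
```

```text
cell.py
nudge.py
pics
side 416.81752824774577 416.81752824774577 321.2644421139649 196.84358333784016 [[-0.67929762 -0.54425385  0.49228294 -0.11367627]
 [-0.73385998  0.50189395 -0.45776849  0.62098097]
 [ 0.00206844 -0.67222779 -0.74034149  1.04451557]
 [ 0.          0.          0.          1.        ]]
top 484.43685908082216 484.43685908082216 319.16149709073454 192.45506078833466 [[-0.00475031 -0.98347516  0.18098076  0.27783374]
 [-0.99983263  0.00786873  0.01651659  0.02079496]
 [-0.01766775 -0.18087201 -0.98334794  1.27917185]
 [ 0.          0.          0.          1.        ]]
{'clock': 0.1, 'joints': array([ 1.19137739,  0.43514966,  0.02498429,  1.57396816, -0.01160056,
        1.13401412, -0.07511303]), 'dq': array([ 8.11742608e-05, -2.70525246e-03,  2.82207655e-04, -3.77838674e-03,
        6.19933969e-04,  4.20782734e-05, -8.80373342e-04]), 'joint_efforts': array([ 3.99093755e-03, -6.69130969e+01,  9.88343954e-01, -3.15147293e+01,
       -6.05460140e-02,  3.75000620e-02,  4.63686058e-05]), 'position': array([ 0.17063367, -0.60079458,  0.22604052]), 'ee_rot': array([-3.11022476e+00, -4.33108921e-01,  5.04453552e-04]), 'force': array([-0.19258586,  0.545888  , -0.30703988]), 'ft_torque': array([ 0.01845396, -0.02379865, -0.01171441]), 'gripper_force': 0.0, 'width': 1.0007732809683871}
```
View pics/side0.png

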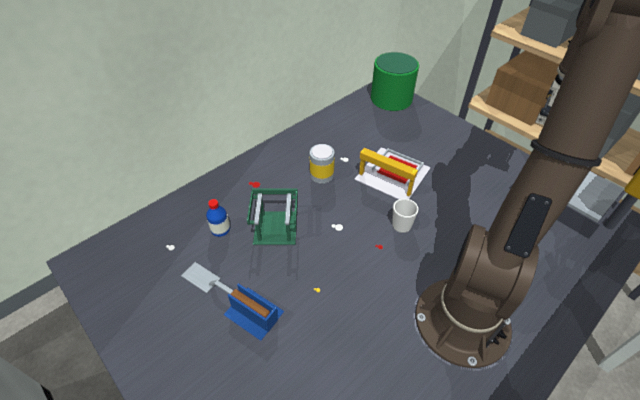

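View pics/top0.png

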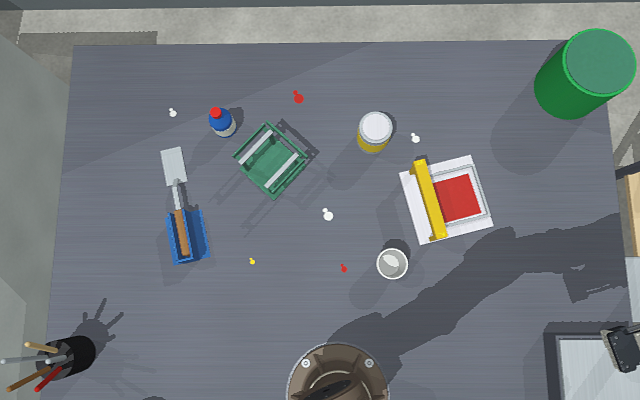

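```bash
python3 - <<'E'
import cv2,numpy as np
t=cv2.imread("pics/top0.png");s=cv2.imread("pics/side0.png")
def c(i,x,y,w,h): return cv2.resize(i[y:y+h,x:x+w],(400,300),interpolation=cv2.INTER_CUBIC)
A=np.vstack([np.hstack([c(t,220,115,100,75+15)if 0 else c(t,212,112,120,90),c(t,110,140,180,135)]),np.hstack([c(t,390,150,120,90),c(t,350,100,80,60)])])
B=np.vstack([np.hstack([c(s,220,180,100,75),c(s,170,250,120,90)]),np.hstack([c(s,340,140,100,75),c(s,190,190,80,60)])])
cv2.imwrite("pics/A.png",A);cv2.imwrite("pics/B.png",B)
E
```

View pics/A.png

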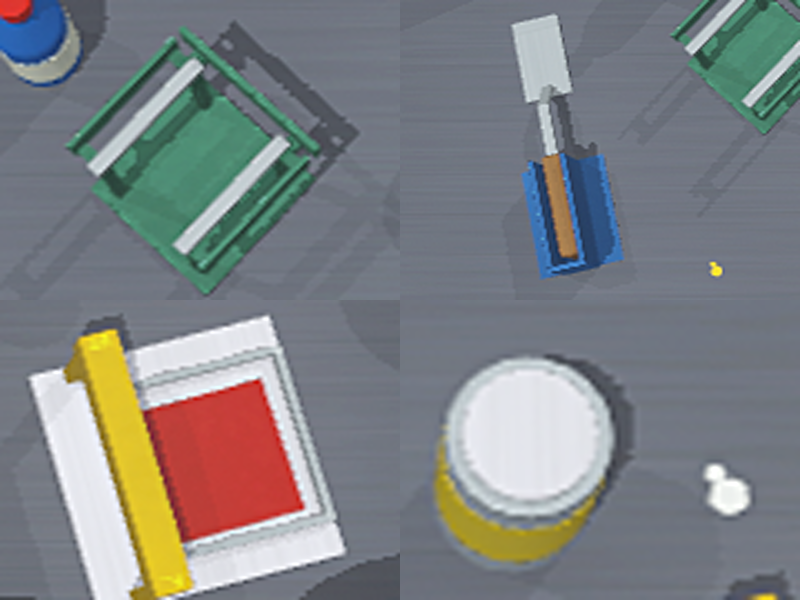

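View pics/B.png

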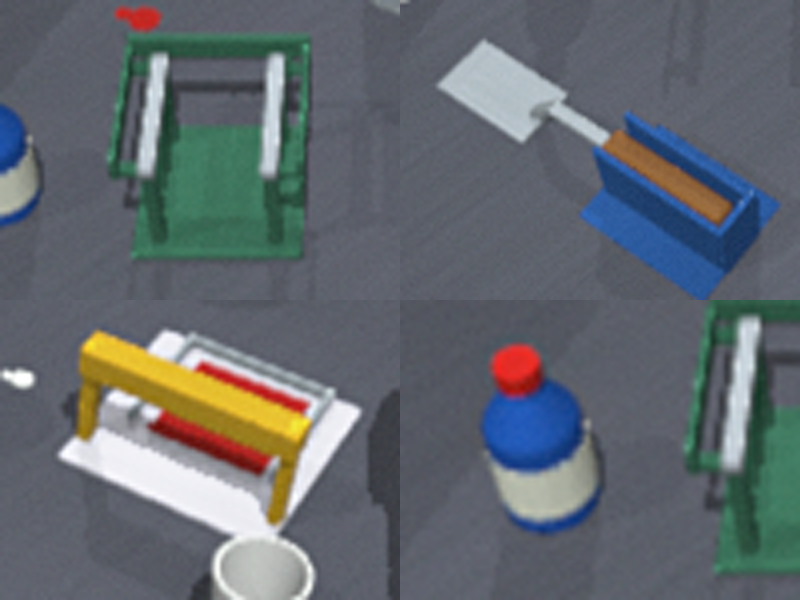

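```bash
cat > fit.py <<'E'
import numpy as np, pickle
from scipy.optimize import least_squares
from scipy.spatial.transform import Rotation as R
from cell import arm
def cams():
    return {n:{k:v for k,v in arm.get_image(n).items()} for n in("top","side")}
def proj(c,P):
    T=np.linalg.inv(c["cam_to_world"]); q=P@T[:3,:3].T+T[:3,3]
    return np.c_[c["fx"]*q[:,0]/q[:,2]+c["cx"],c["fy"]*q[:,1]/q[:,2]+c["cy"]]
def ray(c,u,v,z):
    d=c["cam_to_world"][:3,:3]@np.array([(u-c["cx"])/c["fx"],(v-c["cy"])/c["fy"],1]); o=c["cam_to_world"][:3,3]
    return o+d*(z-o[2])/d[2]
def fit(C,obs,x0,level=True):
    """obs: list (cam, (x,y,z) mm, (u,v)); returns x,y,z(m),yaw and residual px"""
    def f(p):
        c,s=np.cos(p[3]),np.sin(p[3]); r=[]
        for n,m,uv in obs:
            m=np.array(m)/1000; P=np.array([[p[0]+c*m[0]-s*m[1],p[1]+s*m[0]+c*m[1],p[2]+m[2]]])
            r+=list(proj(C[n],P)[0]-uv)
        return np.array(r)
    s=least_squares(f,x0,loss="soft_l1"); return s.x,f(s.x).reshape(-1,2)
E
python3 - <<'E'
from fit import *
C=cams()
def o(n,sc,off,L): return [(n,m,(p[0]/sc+off[0],p[1]/sc+off[1])) for m,p in L]
rack=o("top",10/3,(212,112),[((-58,45,100),(95,167)),((58,45,100),(197,66)),((-58,-45,100),(182,247)),((58,-45,100),(283,142)),((-65,-65,6),(205,293)),((-65,65,6),(95,188))])+\
 o("side",4,(220,180),[((58,45,100),(158,55)),((-58,45,100),(147,168)),((58,-45,100),(275,55)),((-58,-45,100),(270,168)),((-65,65,3),(135,257)),((-65,-65,3),(300,256))])
st=o("top",10/3,(390,150),[((-125,100,4),(30,78)),((75,100,4),(270,17)),((75,-100,4),(345,250)),((-105,100,114),(77,39)),((-75,100,114),(115,32)),((-75,-100,114),(190,285)),((-105,-100,114),(150,296))])+\
 o("side",4,(340,140),[((-125,100,4),(60,157)),((75,100,4),(165,32)),((75,-100,4),(360,110))])
sp=o("top",400/180,(110,140),[((241,28,1),(112,27)),((241,-28,1),(157,15)),((140,28,2),(126,103)),((140,-28,2),(171,92)),((-60,0,50),(168,258)),((60,0,50),(152,155))])+\
 o("side",10/3,(170,250),[((241,28,1),(38,85)),((241,-28,1),(85,40)),((140,28,2),(122,142)),((140,-28,2),(165,95)),((60,11,50),(203,147)),((60,-11,50),(222,131)),((-60,11,50),(313,219)),((-60,-11,50),(333,203))])
pa=o("top",10/3,(390,150),[((50,55,3),(265,80)),((50,-55,3),(305,207)),((-50,55,3),(147,110)),((-50,-55,3),(185,240))])
for nm,ob,x0 in(("rack",rack,[.5,.1,0,-.75]),("station",st,[.5,-.3,0,-1.3]),("spat",sp,[.35,.4,0,.1]),("panel",pa,[.5,-.3,.004,-1.3])):
    p,r=fit(C,ob,x0); print(nm,p.round(4),np.abs(r).max(1).round(1))
for nm,(u,v),z in(("tin",(375,127),.113),("cup",(393,263),.085),("bottle",(219.5,113.5),.13)): print(nm,ray(C["top"],u,v,z).round(3))
a=arm.observe(); print(R.from_rotvec(a["ee_rot"]).as_matrix().round(3))
E
```

```text
rack [ 0.5861  0.1676 -0.0089 -0.7428] [0.9 1.5 0.5 1.5 0.5 1.2 0.7 0.7 0.4 0.6 0.4 0.5]
station [ 0.4997 -0.3195 -0.0108 -1.3274] [0.5 1.3 1.  0.5 1.3 1.2 1.2 0.1 0.  0.5]
spat [ 0.4043  0.3959 -0.0063  0.2354] [0.5 0.4 0.2 0.2 1.1 1.4 0.3 0.2 0.5 1.3 1.1 1.4 1.6 0.3]
panel [ 0.4998 -0.3326 -0.0239 -1.3275] [0.3 0.5 0.1 0.3]
tin [ 0.658 -0.1    0.113]
cup [ 0.322 -0.138  0.085]
bottle [0.692 0.288 0.13 ]
[[ 0.962  0.273 -0.   ]
 [ 0.273 -0.962  0.001]
 [-0.    -0.001 -1.   ]]
```

```bash
cat > obs0.py <<'E'
def o(n,sc,off,L): return [(n,m,((p[0]+.5)/sc-.5+off[0],(p[1]+.5)/sc-.5+off[1])) for m,p in L]
rack=o("top",10/3,(212,112),[((-58,45,100),(95,167)),((58,45,100),(197,66)),((-58,-45,100),(182,247)),((58,-45,100),(283,142)),((-65,-65,6),(205,293)),((-65,65,6),(95,188))])+\
 o("side",4,(220,180),[((58,45,100),(158,55)),((-58,45,100),(147,168)),((58,-45,100),(275,55)),((-58,-45,100),(270,168)),((-65,65,3),(135,257)),((-65,-65,3),(300,256))])
st=o("top",10/3,(390,150),[((-125,100,4),(30,78)),((75,100,4),(270,17)),((75,-100,4),(345,250)),((-105,100,114),(77,39)),((-75,100,114),(115,32)),((-75,-100,114),(190,285)),((-105,-100,114),(150,296))])+\
 o("side",4,(340,140),[((-125,100,4),(60,157)),((75,100,4),(165,32)),((75,-100,4),(360,110))])
sp=o("top",400/180,(110,140),[((241,28,1),(112,27)),((241,-28,1),(157,15)),((140,28,2),(126,103)),((140,-28,2),(171,92)),((-60,0,50),(168,258)),((60,0,50),(152,155))])+\
 o("side",10/3,(170,250),[((241,28,1),(38,85)),((241,-28,1),(85,40)),((140,28,2),(122,142)),((140,-28,2),(165,95)),((60,11,50),(203,147)),((60,-11,50),(222,131)),((-60,11,50),(313,219)),((-60,-11,50),(333,203))])
pa=o("top",10/3,(390,150),[((50,55,3),(265,80)),((50,-55,3),(305,207)),((-50,55,3),(147,110)),((-50,-55,3),(185,240))])
E
sed -i 's/def fit(C,obs,x0,level=True):/def fit(C,obs,x0,z=None):/; s/    def f(p):/    def f(p):\n        if z is not None: p=np.r_[p[:2],z,p[3]]/' fit.py
python3 - <<'E'
from fit import *; from obs0 import *
C=cams()
for nm,ob,x0 in(("rack",rack,[.5,.1,0,-.75]),("station",st,[.5,-.3,0,-1.3]),("spat",sp,[.35,.4,0,.1]),("panel",pa,[.5,-.3,.004,-1.3])):
    z=.004 if nm=="panel" else 0
    for sel in(("top",),("side",),("top","side")):
        q=[k for k in ob if k[0] in sel]
        if not q: continue
        p,r=fit(C,q,x0,z); print(nm,sel,p.round(4),np.abs(r).mean().round(2),r.round(1).tolist() if len(sel)==1 else "")
    print(fit(C,ob,x0)[0].round(4))
E
```

```text
rack ('top',) [ 0.5842  0.1671  0.     -0.7557] 0.79 [[-0.4, 0.8], [1.1, -1.5], [-0.8, 0.7], [1.0, -1.0], [0.3, 0.6], [-1.2, -0.2]]
rack ('side',) [ 0.5828  0.1715 -0.0272 -0.7299] 0.38 [[0.2, -0.5], [-0.4, 0.7], [0.1, -0.8], [-0.1, 0.3], [-0.5, 0.2], [0.7, -0.1]]
rack ('top', 'side') [ 5.839e-01  1.690e-01 -1.000e-04 -7.454e-01] 0.73 
[ 0.5867  0.1683 -0.0072 -0.7427]
station ('top',) [ 0.4983 -0.3161  0.011  -1.3321] 0.76 [[-0.3, -0.7], [-0.8, -0.1], [-0.7, 1.5], [-0.2, -0.9], [0.1, -1.7], [1.0, 1.0], [0.9, 0.8]]
station ('side',) [ 0.496  -0.3115  0.0105 -1.3173] 0.24 [[-0.2, 0.1], [-0.3, -0.3], [0.5, 0.1]]
station ('top', 'side') [ 4.9820e-01 -3.1560e-01 -3.0000e-04 -1.3293e+00] 0.76 
[ 0.5004 -0.3182 -0.0087 -1.327 ]
spat ('top',) [ 0.4033  0.3944 -0.      0.2347] 0.37 [[0.1, -0.5], [-0.2, 0.1], [0.3, 0.3], [0.3, 0.3], [0.3, -0.5], [-1.2, 0.3]]
spat ('side',) [0.4026 0.3976 0.     0.2355] 0.59 [[-0.1, 0.1], [-0.1, -0.0], [0.2, 0.2], [1.1, -0.2], [-1.3, -0.1], [-1.5, -1.4], [0.9, 1.7], [0.3, -0.1]]
spat ('top', 'side') [ 0.4031  0.3961 -0.0021  0.2345] 0.68 
[ 0.4048  0.3963 -0.0047  0.2354]
panel ('top',) [ 0.496  -0.3241 -0.0402 -1.328 ] 0.41 [[-0.0, -0.6], [0.5, 0.8], [-0.6, -0.5], [0.0, 0.2]]
panel ('top', 'side') [ 0.496  -0.3241 -0.0402 -1.328 ] 0.41 
[ 0.5008 -0.3316 -0.0236 -1.3274]
```

```bash
cat > go.py <<'E'
import sys,numpy as np
from scipy.spatial.transform import Rotation as R
from cell import arm
# usage: go.py x y z yaw   -> tool-axis shift and turn
a=arm.observe(); M=R.from_rotvec(a["ee_rot"]).as_matrix(); t=[float(v) for v in sys.argv[1:5]]
d=M.T@(np.array(t[:3])-a["position"]); y=np.arctan2(M[1,0],M[0,0])
w=-(t[3]-y); w=(w+np.pi)%(2*np.pi)-np.pi
print("shift",d.round(4),"turn",w.round(4),"now",a["position"].round(4),"yaw",y.round(4),"tiltz",M[:,2].round(3),"q",a["joints"].round(2),"t",round(a["clock"],2),"F",a["force"].round(1),"w",round(a["width"],3),"gf",round(a["gripper_force"],1))
E
python3 nudge.py '[[[0.0364,-0.0261,0],0,1],[[0.0364,-0.0261,0],0,1],[[0.0364,-0.0261,0],0,1],[[0.0364,-0.0261,0],0,1],[[0.0364,-0.0261,0],0,1],[[0.0364,-0.0261,0],0,1],[[0.0364,-0.0261,0],0,1],[[0.0364,-0.0261,0],0,1],[[0.0364,-0.0261,0],0,1],[[0.0364,-0.0261,0],0,1]]' 60; python3 go.py .481 .415 .227 3.376
```

```text
clock: 1.3
position: [0.4505, -0.2492, 0.227]
ee_rot: [3.111, 0.433, 0.001]
force: [1.1, -1.0, 0.0]
width: 1.002
gripper_force: 0.0
shift [ 2.106e-01 -6.307e-01 -3.000e-04] turn -3.0996 now [ 0.4505 -0.2492  0.227 ] yaw 0.2764 tiltz [ 0. -0. -1.] q [ 0.54  0.27 -0.18  1.83  0.05  1.05 -0.95] t 1.3 F [ 1.1 -1.   0. ] w 1.002 gf 0.0
```

```bash
python3 nudge.py '[[[0.015,-0.045,0],0,1],[[0.015,-0.045,0],0,1],[[0.015,-0.045,0],0,1],[[0.015,-0.045,0],0,1],[[0.015,-0.045,0],0,1],[[0.015,-0.045,0],0,1],[[0.015,-0.045,0],0,1],[[0.015,-0.045,0],0,1],[[0.015,-0.045,0],0,1],[[0.015,-0.045,0],0,1]]'; python3 nudge.py '[[[0.015,-0.045,0],0,1],[[0.015,-0.045,0],0,1],[[0.015,-0.045,0],0,1],[[0.015,-0.045,0],0,1],[[0,0,0],-0.147,1],[[0,0,0],-0.147,1],[[0,0,0],-0.147,1],[[0,0,0],-0.147,1],[[0,0,0],-0.147,1],[[0,0,0],-0.147,1]]'; python3 nudge.py '[[[0,0,0],-0.147,1],[[0,0,0],-0.147,1],[[0,0,0],-0.147,1],[[0,0,0],-0.147,1],[[0,0,0],-0.147,1],[[0,0,0],-0.147,1],[[0,0,0],-0.147,1],[[0,0,0],-0.147,1],[[0,0,0],-0.147,1],[[0,0,0],-0.147,1]]' | tail -1;  python3 nudge.py '[[[0,0,0],-0.147,1],[[0,0,0],-0.147,1],[[0,0,0],-0.147,1],[[0,0,0],-0.147,1],[[0,0,0],-0.147,1]]' | tail -1; python3 go.py .481 .415 .0175 3.376
```

```text
clock: 2.3
position: [0.4709, 0.2249, 0.2269]
ee_rot: [3.112, 0.433, 0.001]
force: [0.2, -0.7, 0.4]
width: 1.001
gripper_force: 0.0
clock: 3.3
position: [0.4796, 0.4126, 0.2266]
ee_rot: [2.624, 1.728, -0.0]
force: [-0.7, -0.6, -0.1]
width: 1.001
gripper_force: 0.0
gripper_force: 0.0
gripper_force: 0.0
shift [-0.0018  0.0023  0.209 ] turn -0.0068 now [0.4798 0.4124 0.2265] yaw -2.914 tiltz [-0. -0. -1.] q [-0.12  0.72 -1.17  1.49  0.67  1.38  0.46] t 4.8 F [ 0.5 -0.1  1.1] w 0.996 gf 0.0
```

```bash
python3 nudge.py '[[[-0.0018,0.0023,0.045],-0.007,1],[[0,0,0.045],0,1],[[0,0,0.04],0,1],[[0,0,0.03],0,1],[[0,0,0.02],0,1],[[0,0,0.015],0,1],[[0,0,0.01],0,1],[[0,0,0.004],0,1]]'; python3 - <<'E'
from fit import *; import cv2
C=cams()
t=C["top"]["image"];s=C["side"]["image"]
c=lambda i,x,y,w,h:cv2.resize(i[y:y+h,x:x+w],(400,400),interpolation=cv2.INTER_CUBIC)
cv2.imwrite("pics/g1.png",np.hstack([c(t,120,130,140,140),c(s,160,220,140,140)]))
E
python3 go.py .481 .415 .0175 3.376
```

```text
clock: 5.6
position: [0.4809, 0.4155, 0.0175]
ee_rot: [-0.359, 3.121, 0.0]
force: [-0.1, 0.3, -0.3]
width: 1.003
gripper_force: 0.0
shift [ 0.0001 -0.0006  0.0006] turn -0.0054 now [0.481  0.4156 0.0181] yaw -2.9126 tiltz [ 0.  0. -1.] q [-0.19  0.93 -1.02  1.68  0.89  1.06  0.3 ] t 5.7 F [-1.1  0.4  0.9] w 0.999 gf 0.0
```

View pics/g1.png

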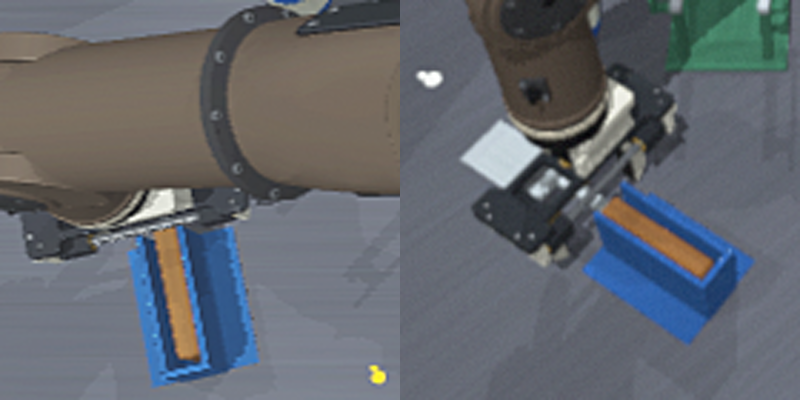

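The view shows the gripper straddling the neck just ahead of the cradle (top crop about (150,235)), handle still seated. Close.

```bash
python3 nudge.py '[[[0,0,0],0,0],[[0,0,0],0,0],[[0,0,0],0,0],[[0,0,0],0,0],[[0,0,0],0,0],[[0,0,0],0,0],[[0,0,0],0,0]]' 60; python3 nudge.py '[[[0,0,-0.01],0,0],[[0,0,-0.02],0,0],[[0,0,-0.03],0,0],[[0,0,-0.03],0,0],[[0,0,-0.01],0,0]]';  python3 go.py .402 .022 .1 1.81
```

```text
clock: 6.4
position: [0.4808, 0.4153, 0.0177]
ee_rot: [0.359, -3.121, 0.0]
force: [-0.5, -0.4, 0.1]
width: 0.439
gripper_force: 0.0
clock: 6.9
position: [0.4812, 0.4174, 0.1228]
ee_rot: [-0.359, 3.117, 0.006]
force: [0.0, 0.9, 0.0]
width: 0.021
gripper_force: 0.0
shift [ 0.1671 -0.3671  0.0208] turn 1.5611 now [0.4812 0.4174 0.1228] yaw -2.912 tiltz [ 0.003  0.004 -1.   ] q [-0.15  0.82 -1.11  1.61  0.77  1.21  0.38] t 6.9 F [0.  0.9 0. ] w 0.021 gf 0.0
```

```bash
python3 nudge.py '[[[0,0,0],0,0.6],[[0,0,0],0,0.6],[[0,0,0],0,0.6],[[0,0,0],0,0.6],[[0,0,0],0,0.6],[[0,0,0],0,0.6],[[0,0,0],0,0.6],[[0,0,0],0,0.6]]';python3 - <<'E'
from fit import *; import cv2
C=cams()
t=C["top"]["image"];s=C["side"]["image"]
c=lambda i,x,y,w,h:cv2.resize(i[y:y+h,x:x+w],(400,400),interpolation=cv2.INTER_CUBIC)
cv2.imwrite("pics/g2.png",np.hstack([c(t,120,130,140,140),c(s,160,220,140,140)]))
E
python3 go.py .481 .415 .0175 3.376
```

```text
clock: 7.7
position: [0.4807, 0.4154, 0.1176]
ee_rot: [0.359, -3.121, 0.0]
force: [0.4, -0.1, -0.3]
width: 0.595
gripper_force: 0.0
shift [-1.000e-04 -4.000e-04  1.002e-01] turn -0.0053 now [0.4808 0.4154 0.1177] yaw -2.9125 tiltz [ 0.  0. -1.] q [-0.15  0.82 -1.1   1.61  0.77  1.21  0.38] t 7.8 F [ 0.9 -0.1 -0.1] w 0.599 gf 0.0
```

View pics/g2.png

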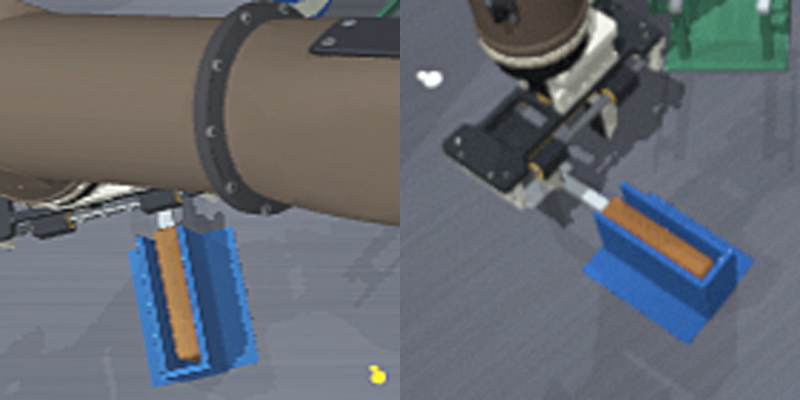

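The spatula is undisturbed: the handle is still at the same pixels, rear near (185,360) in the top crop. I lifted before the fingers had closed. Go down again and wait longer.

```bash
python3 nudge.py '[[[0,0,0.04],-0.005,0.6],[[0,0,0.03],0,0.6],[[0,0,0.02],0,0.6],[[0,0,0.01],0,0.6]]'; python3 nudge.py '[[[0,0,0],0,0],[[0,0,0],0,0],[[0,0,0],0,0],[[0,0,0],0,0],[[0,0,0],0,0],[[0,0,0],0,0],[[0,0,0],0,0],[[0,0,0],0,0],[[0,0,0],0,0],[[0,0,0],0,0]]' 60; python3 go.py .402 .022 .1 1.81
```

```text
clock: 8.2
position: [0.4803, 0.4146, 0.0159]
ee_rot: [0.367, -3.118, 0.002]
force: [-0.3, -0.3, 0.5]
width: 0.599
gripper_force: 0.0
clock: 9.2
position: [0.4811, 0.4152, 0.0179]
ee_rot: [-0.366, 3.12, -0.0]
force: [0.7, -3.5, 6.0]
width: 0.119
gripper_force: 60.0
shift [ 0.168  -0.3642 -0.082 ] turn 1.5654 now [0.4811 0.4152 0.0179] yaw -2.9077 tiltz [ 0. -0. -1.] q [-0.19  0.93 -1.02  1.68  0.89  1.06  0.3 ] t 9.2 F [ 0.7 -3.5  6. ] w 0.119 gf 60.0
```

```bash
python3 nudge.py '[[[0,0,-0.005],0,0],[[0,0,-0.015],0,0],[[0,0,-0.025],0,0],[[0,0,-0.035],0,0],[[0,0,-0.04],0,0],[[0,0,-0.04],0,0],[[0,0,-0.03],0,0],[[0,0,-0.01],0,0],[[0,0,0],0,0]]'; python3 go.py .402 .022 .217 1.81
```

```text
clock: 10.1
position: [0.4807, 0.4161, 0.2195]
ee_rot: [-0.367, 3.118, 0.003]
force: [-0.1, 0.8, -2.9]
width: 0.12
gripper_force: 60.0
shift [ 0.1682 -0.365   0.0016] turn 1.5661 now [0.4807 0.4161 0.2195] yaw -2.9071 tiltz [ 0.002  0.002 -1.   ] q [-0.13  0.73 -1.16  1.49  0.67  1.36  0.46] t 10.1 F [-0.1  0.8 -2.9] w 0.12 gf 60.0
```

```bash
python3 nudge.py '[[[0.0168,-0.0365,0],0,0],[[0.0168,-0.0365,0],0,0],[[0.0168,-0.0365,0],0,0],[[0.0168,-0.0365,0],0,0],[[0.0168,-0.0365,0],0,0],[[0.0168,-0.0365,0],0,0],[[0.0168,-0.0365,0],0,0],[[0.0168,-0.0365,0],0,0],[[0.0168,-0.0365,0],0,0],[[0.0168,-0.0365,0],0,0]]'; python3 nudge.py '[[[0,0,0],0.14,0],[[0,0,0],0.14,0],[[0,0,0],0.14,0],[[0,0,0],0.14,0],[[0,0,0],0.14,0],[[0,0,0],0.14,0],[[0,0,0],0.14,0],[[0,0,0],0.14,0],[[0,0,0],0.14,0],[[0,0,0],0.14,0]]' | tail -1;python3 nudge.py '[[[0,0,0],0.14,0],[[0,0,0],0.026,0],[[0,0,0],0,0]]' | tail -1;  python3 go.py .402 .022 .0185 1.81
```

```text
clock: 11.1
position: [0.4004, 0.0193, 0.2164]
ee_rot: [0.366, -3.118, -0.0]
force: [1.1, -0.4, -1.8]
width: 0.119
gripper_force: 60.0
gripper_force: 60.0
gripper_force: 60.0
shift [0.0006 0.0013 0.1984] turn 0.0024 now [0.4013 0.0211 0.2169] yaw 1.8124 tiltz [-0.002 -0.    -1.   ] q [ 0.62  0.18 -0.9   2.03  0.17  1.   -0.11] t 12.4 F [-0.   0.2 -2.2] w 0.122 gf 60.0
```

```bash
python3 nudge.py '[[[0,0,0.04],0,0],[[0,0,0.045],0,0],[[0,0,0.045],0,0],[[0,0,0.035],0,0],[[0,0,0.02],0,0],[[0,0,0.008],0,0],[[0,0,0.004],0,0],[[0,0,0],0,0]]'; python3 - <<'E'
from fit import *; import cv2
C=cams()
t=C["top"]["image"];s=C["side"]["image"]
c=lambda i,x,y,w,h:cv2.resize(i[y:y+h,x:x+w],(400,400),interpolation=cv2.INTER_CUBIC)
cv2.imwrite("pics/l1.png",np.hstack([c(t,210,150,180,180),c(s,270,170,140,140)]))
E
python3 go.py .402 .022 .0175 1.81
```

```text
clock: 13.2
position: [0.4023, 0.0214, 0.021]
ee_rot: [1.939, 2.471, 0.0]
force: [-0.1, -1.1, -0.7]
width: 0.121
gripper_force: 60.0
shift [ 0.0009 -0.0006  0.0041] turn 0.0 now [0.4028 0.0213 0.0216] yaw 1.81 tiltz [ 0.002 -0.    -1.   ] q [ 0.33  0.5  -0.66  2.27  0.6   0.55 -0.55] t 13.3 F [ 0.8 -0.5 -1.4] w 0.122 gf 60.0
```

View pics/l1.png

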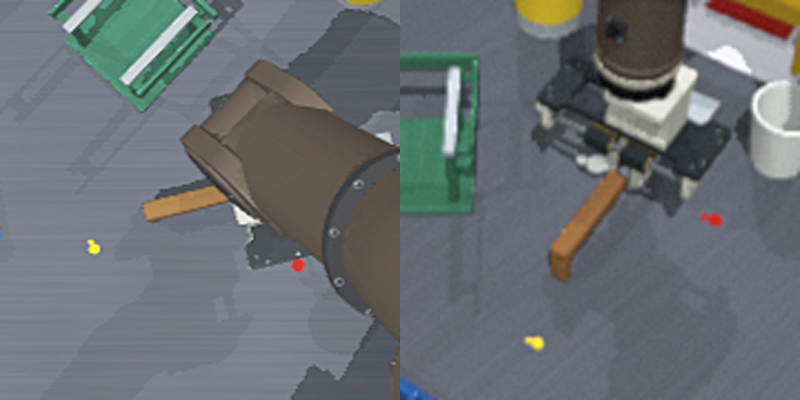

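```bash
python3 nudge.py '[[[0,0,0.002],0,0],[[0,0,0.0015],0,0],[[0,0,0],0,0.5],[[0,0,0],0,0.5],[[0,0,0],0,0.5],[[0,0,0],0,0.5],[[0,0,0],0,0.5],[[0,0,0],0,0.5],[[0,0,0],0,0.5],[[0,0,0],0,0.5]]'; python3 nudge.py '[[[0,0,-0.03],0,0.5],[[0,0,-0.04],0,0.5],[[0,0,-0.04],0,0.5],[[0,0,-0.04],0,0.5]]'; python3 go.py .388 .080 .16 1.81
```

```text
clock: 14.3
position: [0.4021, 0.0213, 0.0172]
ee_rot: [1.941, 2.47, -0.0]
force: [0.5, -0.0, 0.1]
width: 0.499
gripper_force: 0.0
clock: 14.7
position: [0.4015, 0.0216, 0.1686]
ee_rot: [-1.94, -2.47, 0.0]
force: [1.0, -0.9, -0.4]
width: 0.501
gripper_force: 0.0
shift [0.06   0.0008 0.0087] turn 0.0003 now [0.4015 0.0216 0.1686] yaw 1.8103 tiltz [-0.001  0.    -1.   ] q [ 0.59  0.26 -0.9   2.1   0.26  0.89 -0.22] t 14.7 F [ 1.  -0.9 -0.4] w 0.501 gf 0.0
```

```bash
python3 nudge.py '[[[0.03,0,0.02],0,0.5],[[0.03,0,0.035],0,0.5],[[0,0.0004,0.04],0,0.5],[[0,0,0.03],0,0.5],[[0,0,0.015],0,0.5],[[0,0,0.006],0,0.5],[[0,0,0.002],0,0.5]]'; python3 nudge.py '[[[0,0,0],0,0],[[0,0,0],0,0],[[0,0,0],0,0],[[0,0,0],0,0],[[0,0,0],0,0],[[0,0,0],0,0],[[0,0,0],0,0],[[0,0,0],0,0]]' 60; python3 go.py .388 .080 .021 1.81
```

```text
clock: 15.4
position: [0.388, 0.0798, 0.019]
ee_rot: [-1.94, -2.47, 0.001]
force: [0.5, 0.1, -0.0]
width: 0.498
gripper_force: 0.0
clock: 16.2
position: [0.3884, 0.0795, 0.0196]
ee_rot: [1.941, 2.47, -0.0]
force: [-1.1, -1.0, 8.1]
width: 0.234
gripper_force: 60.0
shift [ 0.0006 -0.0003 -0.0014] turn -0.0005 now [0.3884 0.0795 0.0196] yaw 1.8095 tiltz [ 0.001 -0.    -1.   ] q [ 0.2   0.5  -0.68  2.28  0.63  0.55 -0.73] t 16.2 F [-1.1 -1.   8.1] w 0.234 gf 60.0
```

```bash
python3 nudge.py '[[[0,0,0],0,0.4],[[0,0,0],0,0.4],[[0,0,0],0,0.4],[[0,0,-0.008],0,0.4],[[0,0,0],0,0],[[0,0,0],0,0],[[0,0,0],0,0],[[0,0,0],0,0],[[0,0,0],0,0]]' 60; python3 go.py .413 .030 .05 1.8105
```

```text
clock: 17.1
position: [0.3883, 0.0796, 0.0273]
ee_rot: [1.941, 2.47, -0.0]
force: [-1.4, -0.7, 5.6]
width: 0.232
gripper_force: 60.0
shift [-0.0541  0.0123 -0.0227] turn -0.0008 now [0.3883 0.0796 0.0273] yaw 1.8097 tiltz [ 0. -0. -1.] q [ 0.22  0.49 -0.7   2.27  0.6   0.56 -0.71] t 17.1 F [-1.4 -0.7  5.6] w 0.232 gf 60.0
```

```bash
python3 nudge.py '[[[0,0,-0.01],0,0],[[0,0,-0.01],0,0],[[-0.02,0.004,0],0,0],[[-0.02,0.004,0],0,0],[[-0.014,0.004,0],0,0],[[0,0,0],0,0]]'; python3 - <<'E'
from fit import *; import cv2
C=cams(); pickle.dump(C,open("c1.pkl","wb"))
t=C["top"]["image"];s=C["side"]["image"]
c=lambda i,x,y,w,h,W,H:cv2.resize(i[y:y+h,x:x+w],(W,H),interpolation=cv2.INTER_CUBIC)
cv2.imwrite("pics/p1.png",np.vstack([c(t,310,150,200,100,800,400),c(s,320,140,120,50,480,200) if 0 else c(s,310,140,160,40,800,200)]))
E
python3 go.py .413 .030 .05 1.8105
```

```text
clock: 17.7
position: [0.4136, 0.0283, 0.0478]
ee_rot: [1.945, 2.466, 0.0]
force: [-0.2, 0.2, -2.0]
width: 0.23
gripper_force: 60.0
shift [-0.0003  0.0003 -0.0023] turn -0.0017 now [0.4127 0.0302 0.0477] yaw 1.8088 tiltz [ 0.  0. -1.] q [ 0.38  0.48 -0.74  2.22  0.55  0.63 -0.52] t 17.8 F [-0.9 -0.  -1.6] w 0.239 gf 60.0
```

View pics/p1.png

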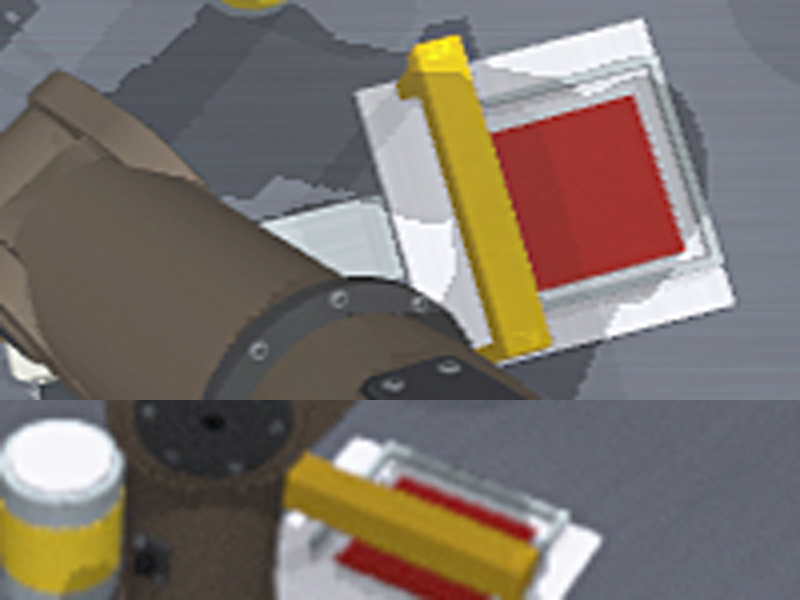

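```bash
python3 - <<'E'
from fit import *
C=pickle.load(open("c1.pkl","rb"));c=C["top"]
f=lambda u,v,z:ray(c,(u+.5)/4-.5+310,(v+.5)/4-.5+150,z)
th=-1.332;ex=np.array([np.cos(th),np.sin(th)]);ey=np.array([-ex[1],ex[0]]);o=np.array([.498,-.316])
for n,u,v,z in(("tipL",385,197,.022),("tipR",408,280,.022),("pbL",634,95,.007),("pbR",685,250,.007),("pfR",540,290,.007),("plFL",357,92,.004),("plBL",647,19,.004),("plBR",735,300,.004),("fenceBL",660,57,.014),("fenceBR",722,265,.014)):
    p=f(u,v,z); d=p[:2]-o; print(n,p.round(4),"st",(d@ex).round(4),(d@ey).round(4))
p=np.array([.4127,.0302])-o;t=np.array([np.cos(1.8088),np.sin(1.8088)])
for s in(0,.02-.241): q=p+s*t; print(q@ex,q@ey)
E
```

```text
tipL [ 0.4903 -0.1856  0.022 ] st -0.1285 0.0233
tipR [ 0.4354 -0.1985  0.022 ] st -0.129 -0.0331
pbL [ 0.5607 -0.3566  0.007 ] st 0.0543 0.0513
pbR [ 0.4559 -0.3838  0.007 ] st 0.0559 -0.057
pfR [ 0.43   -0.2873  0.007 ] st -0.044 -0.0593
plFL [ 0.565  -0.1724  0.004 ] st -0.1236 0.0991
plBL [ 0.6138 -0.3694  0.004 ] st 0.0793 0.0999
plBR [ 0.4229 -0.4152  0.004 ] st 0.0787 -0.0964
fenceBL [ 0.5849 -0.3734  0.014 ] st 0.0763 0.0709
fenceBR [ 0.4448 -0.405   0.014 ] st 0.0739 -0.0727
-0.3565523055937439 -0.0009916530570000983
-0.1355523750208586 -0.001166829482000514
```

```bash
python3 nudge.py '[[[0,0,0.01],0,0],[[0,0,0.005],0,0],[[-0.015,0,0],0,0],[[-0.02,0,0],0,0],[[-0.02,0,0],0,0],[[-0.015,0,0],0,0],[[0,0,0],0,0],[[0,0,0],0,0]]'; python3 go.py .413 .030 .05 1.8105;  python3 nudge.py '[[[0,0,0.001],0,0],[[-0.005,0,0.0008],0,0],[[-0.005,0,0],0,0],[[-0.005,0,0],0,0],[[-0.005,0,0],0,0],[[0,0,0],0,0]]'; python3 go.py .413 .030 .0313 1.8105
```

```text
clock: 18.6
position: [0.4288, -0.0372, 0.0318]
ee_rot: [-1.94, -2.47, -0.0]
force: [0.1, 0.2, -2.2]
width: 0.236
gripper_force: 60.0
shift [ 0.0691  0.0005 -0.0181] turn -0.0005 now [ 0.4288 -0.0372  0.0318] yaw 1.81 tiltz [-0.001  0.001 -1.   ] q [ 0.51  0.52 -0.71  2.19  0.59  0.62 -0.39] t 18.6 F [ 0.1  0.2 -2.2] w 0.236 gf 60.0
clock: 19.2
position: [0.4344, -0.0583, 0.0305]
ee_rot: [1.942, 2.469, 0.0]
force: [0.6, -1.6, -0.9]
width: 0.234
gripper_force: 60.0
shift [ 0.0909 -0.     -0.0008] turn -0.0019 now [ 0.4344 -0.0583  0.0305] yaw 1.8086 tiltz [ 0.001 -0.    -1.   ] q [ 0.55  0.53 -0.7   2.18  0.59  0.63 -0.34] t 19.2 F [ 0.6 -1.6 -0.9] w 0.234 gf 60.0
```

```bash
python3 nudge.py '[[[-0.006,0,0],0,0],[[-0.006,0,0],0,0],[[-0.006,0,0],0,0],[[-0.006,0,0],0,0],[[-0.006,0,0],0,0],[[-0.006,0,0],0,0],[[-0.004,0,0],0,0],[[0,0,0],0,0]]'; python3 go.py .413 .030 .0313 1.8105; python3 - <<'E'
from fit import *; import cv2
C=cams(); pickle.dump(C,open("c2.pkl","wb"))
t=C["top"]["image"];s=C["side"]["image"]
c=lambda i,x,y,w,h,W,H:cv2.resize(i[y:y+h,x:x+w],(W,H),interpolation=cv2.INTER_CUBIC)
cv2.imwrite("pics/p2.png",np.hstack([c(t,390,140,120,120,400,400),c(s,330,130,100,100,400,400)]))
E
```

```text
clock: 20.0
position: [0.4437, -0.0974, 0.0304]
ee_rot: [1.942, 2.469, -0.001]
force: [1.4, -1.2, 1.2]
width: 0.232
gripper_force: 60.0
shift [ 1.31e-01  1.00e-04 -1.00e-03] turn -0.002 now [ 0.4437 -0.0974  0.0304] yaw 1.8085 tiltz [ 0.    -0.001 -1.   ] q [ 0.63  0.55 -0.7   2.14  0.59  0.65 -0.25] t 20.0 F [ 1.4 -1.2  1.2] w 0.232 gf 60.0
```

View pics/p2.png

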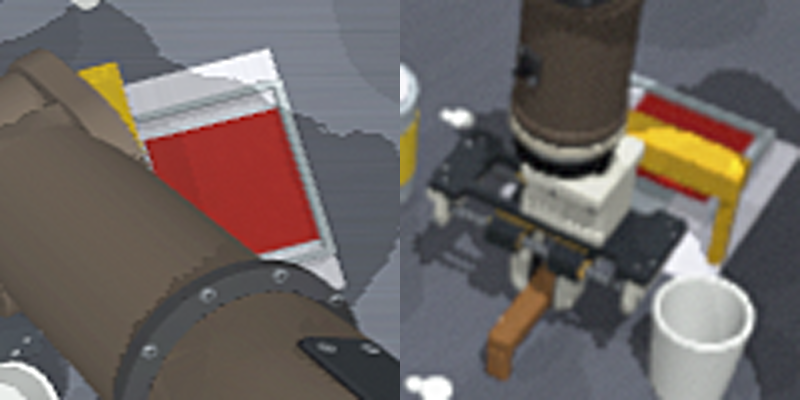

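```bash
python3 - <<'E'
from fit import *
C=pickle.load(open("c2.pkl","rb"));c=C["side"]
f=lambda u,v,z:ray(c,(u+.5)/4-.5+330-100,(v+.5)/4-.5+130,z) # u incl 400 panel offset
ex=np.array([np.cos(-1.332),np.sin(-1.332)]);ey=np.array([-ex[1],ex[0]]);tcp=np.array([.4437,-.0974])
for n,u,v in(("pieceR bottom",632,307),("pieceR top",640,285),("bodycornerR",690,225),("pieceL bottom",440,220),("finger tip",520,288),("body front corner R",625,272)):
    print(n)
    for z in (.06,.075,.09,.1,.11,.125):
        d=f(u,v,z)[:2]-tcp; print("   z",z,"ahead",(d@ex).round(3),"lat",(d@ey).round(3))
for z in(.085,):
    for u,v in((652,312),(753,318),(703,278),(700,345)): d=f(u,v,z)[:2]-tcp; print("cup",f(u,v,z).round(3),(d@ex).round(3),(d@ey).round(3))
ct=C["top"]
E
```

```text
pieceR bottom
   z 0.06 ahead -0.002 lat -0.075
   z 0.075 ahead -0.015 lat -0.079
   z 0.09 ahead -0.027 lat -0.084
   z 0.1 ahead -0.036 lat -0.087
   z 0.11 ahead -0.044 lat -0.09
   z 0.125 ahead -0.057 lat -0.094
pieceR top
   z 0.06 ahead 0.022 lat -0.069
   z 0.075 ahead 0.009 lat -0.074
   z 0.09 ahead -0.004 lat -0.078
   z 0.1 ahead -0.013 lat -0.081
   z 0.11 ahead -0.021 lat -0.085
   z 0.125 ahead -0.034 lat -0.089
bodycornerR
   z 0.06 ahead 0.103 lat -0.073
   z 0.075 ahead 0.089 lat -0.078
   z 0.09 ahead 0.075 lat -0.082
   z 0.1 ahead 0.065 lat -0.085
   z 0.11 ahead 0.056 lat -0.088
   z 0.125 ahead 0.042 lat -0.093
pieceL bottom
   z 0.06 ahead -0.005 lat 0.1
   z 0.075 ahead -0.018 lat 0.093
   z 0.09 ahead -0.03 lat 0.086
   z 0.1 ahead -0.039 lat 0.081
   z 0.11 ahead -0.047 lat 0.076
   z 0.125 ahead -0.06 lat 0.069
finger tip
   z 0.06 ahead -0.033 lat 0.008
   z 0.075 ahead -0.046 lat 0.003
   z 0.09 ahead -0.058 lat -0.003
   z 0.1 ahead -0.066 lat -0.007
   z 0.11 ahead -0.074 lat -0.011
   z 0.125 ahead -0.086 lat -0.017
body front corner R
   z 0.06 ahead 0.028 lat -0.053
   z 0.075 ahead 0.015 lat -0.058
   z 0.09 ahead 0.002 lat -0.063
   z 0.1 ahead -0.007 lat -0.066
   z 0.11 ahead -0.016 lat -0.069
   z 0.125 ahead -0.029 lat -0.074
cup [ 0.345 -0.102  0.085] -0.019 -0.097
cup [ 0.289 -0.153  0.085] 0.018 -0.164
cup [ 0.341 -0.157  0.085] 0.034 -0.114
cup [ 0.299 -0.103  0.085] -0.029 -0.142
```

```bash
python3 nudge.py '[[[-0.006,0,0],0,0],[[-0.006,0,0],0,0],[[-0.006,0,0],0,0],[[-0.006,0,0],0,0],[[-0.006,0,0],0,0],[[-0.006,0,0],0,0],[[-0.006,0,0],0,0],[[-0.002,0,0],0,0],[[0,0,0],0,0]]'; python3 go.py .413 .030 .0313 1.8105
```

```text
clock: 21.0
position: [0.454, -0.1396, 0.0304]
ee_rot: [1.941, 2.469, -0.0]
force: [-0.4, 2.7, 1.7]
width: 0.236
gripper_force: 60.0
shift [ 1.745e-01  1.000e-04 -9.000e-04] turn -0.0015 now [ 0.454  -0.1396  0.0304] yaw 1.809 tiltz [ 0. -0. -1.] q [ 0.71  0.58 -0.7   2.09  0.59  0.68 -0.15] t 21.0 F [-0.4  2.7  1.7] w 0.236 gf 60.0
```

```bash
python3 nudge.py '[[[0,0,-0.002],0,0],[[0,0,-0.003],0,0],[[0,0,-0.004],0,0],[[0,0,-0.004],0,0],[[0,0,-0.003],0,0],[[0,0,0],0,0],[[0,0,0],0,0]]'; python3 go.py .413 .030 .0313 1.8105; python3 - <<'E'
from fit import *; import cv2
C=cams(); pickle.dump(C,open("c3.pkl","wb"))
t=C["top"]["image"];s=C["side"]["image"]
c=lambda i,x,y,w,h,W,H:cv2.resize(i[y:y+h,x:x+w],(W,H),interpolation=cv2.INTER_CUBIC)
cv2.imwrite("pics/p3.png",np.hstack([c(t,390,140,120,120,400,400),c(s,330,130,100,100,400,400)]))
E
```

```text
clock: 21.7
position: [0.4538, -0.1391, 0.0465]
ee_rot: [1.941, 2.47, -0.0]
force: [-0.4, 0.8, -2.8]
width: 0.235
gripper_force: 60.0
shift [0.1739 0.0003 0.0152] turn -0.001 now [ 0.4538 -0.1391  0.0465] yaw 1.8095 tiltz [ 0. -0. -1.] q [ 0.73  0.55 -0.72  2.08  0.56  0.71 -0.12] t 21.7 F [-0.4  0.8 -2.8] w 0.235 gf 60.0
```

View pics/p3.png

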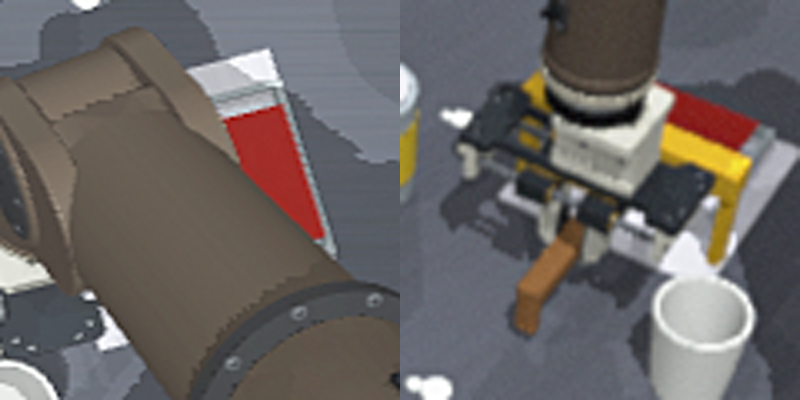

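The panel is up on the blade, overlapping the fence image, at about −2.8 N (spatula plus panel). That was my tenth picture, so from here I'll only measure numerically. Draw it out.

```bash
python3 nudge.py '[[[0.003,0,0],0,0],[[0.006,0,0],0,0],[[0.01,0,0],0,0],[[0.013,0,0],0,0],[[0.015,0,0],0,0],[[0.016,0,0],0,0],[[0.016,0,0],0,0],[[0.016,0,0],0,0],[[0.016,0,0],0,0],[[0.016,0,0],0,0]]';  python3 nudge.py '[[[0.016,0,0],0,0],[[0.016,0,0],0,0],[[0.016,0,0],0,0],[[0.015,0,0],0,0],[[0.013,0,0],0,0],[[0.01,0,0],0,0],[[0.006,0,0],0,0],[[0.003,0,0],0,0],[[0,0,0],0,0]]'; python3 go.py .413 .030 .0313 1.8105; python3 - <<'E'
from fit import *; import cv2
C=cams(); pickle.dump(C,open("c4.pkl","wb"))
for n in C:
    h=cv2.cvtColor(C[n]["image"],cv2.COLOR_BGR2HSV); m=cv2.inRange(h,(0,150,60),(8,255,255))|cv2.inRange(h,(172,150,60),(180,255,255))
    k,l,s,c=cv2.connectedComponentsWithStats(m)
    for i in range(1,k):
        if s[i,4]>60:
            cn=cv2.findContours((l==i).astype(np.uint8),cv2.RETR_EXTERNAL,cv2.CHAIN_APPROX_NONE)[0][0]
            print(n,s[i],cv2.approxPolyDP(cn,3,True)[:,0].tolist())
E
```

```text
clock: 22.8
position: [0.4232, -0.0139, 0.0465]
ee_rot: [1.939, 2.471, 0.0]
force: [0.6, 0.2, -3.0]
width: 0.233
gripper_force: 60.0
clock: 23.7
position: [0.4012, 0.0769, 0.0464]
ee_rot: [1.94, 2.471, -0.0]
force: [-0.7, -0.3, -2.8]
width: 0.234
gripper_force: 60.0
shift [-0.0484  0.0003  0.0151] turn -0.0003 now [0.4012 0.0769 0.0464] yaw 1.8102 tiltz [ 0. -0. -1.] q [ 0.27  0.47 -0.74  2.23  0.55  0.63 -0.64] t 23.7 F [-0.7 -0.3 -2.8] w 0.234 gf 60.0
top [293  90  11  13  85] [[293, 91], [295, 101], [301, 102], [302, 96]]
top [210 107  11  12 102] [[213, 107], [210, 113], [217, 118], [220, 110]]
top [ 352  192   53   41 1067] [[352, 202], [355, 212], [386, 219], [399, 232], [404, 231], [393, 192]]
top [ 34 366  28  26 176] [[61, 367], [34, 390], [38, 391]]
side [356 186  35  34 691] [[362, 186], [356, 193], [362, 199], [359, 211], [375, 219], [390, 198]]
side [208 199  10  10  77] [[212, 199], [208, 203], [214, 208], [217, 201]]
```

```bash
python3 - <<'E'
from fit import *
C=pickle.load(open("c4.pkl","rb"))
tcp=np.array([.4012,.0769]);yaw=1.8102-np.pi;ex=np.array([np.cos(yaw),np.sin(yaw)]);ey=np.array([-ex[1],ex[0]])
for n,u,v,w in(("top",393.3,191.7,"BL"),("top",404.5,231.3,"BR"),("top",351.5,202,"lipL"),("side",362,185.5,"BL?"),("side",390.5,198,"BR?"),("side",375,219.5,"?")):
    z=.0245 if "lip" not in w else .031
    p=ray(C[n],u,v,z)[:2]-tcp; print(n,w,(p@ex).round(4),(p@ey).round(4))
ob=[("top",(50,55,3),(393.3,191.7)),("top",(50,-55,3),(404.5,231.3)),("top",(-64,55,10),(351.5,202)),("side",(50,55,3),(362,185.5)),("side",(50,-55,3),(390.5,198))]
p,r=fit(C,ob,[.43,-.12,.0215,-1.33],.0215); print(p,r.round(1)); d=p[:2]-tcp; print(d@ex,d@ey,p[3]-yaw)
E
```

```text
top BL 0.2489 0.0504
top BR 0.249 -0.0571
top lipL 0.135 0.0498
side BL? 0.2426 0.0518
side BR? 0.245 -0.0549
side ? 0.1362 -0.0561
[ 0.44479585 -0.11642228  0.0215     -1.31960771] [[-0.7 -0.5]
 [ 0.   0.3]
 [-0.6 -0.2]
 [ 0.6 -0.9]
 [ 1.3 -0.3]]
0.19814623416171645 -0.003488747727814771 0.01178494781466588
```

```bash
python3 nudge.py '[[[0,0,-0.004],0,0],[[0,0,-0.01],0,0],[[0,0,-0.015],0,0],[[0,0,-0.018],0,0],[[0,0,-0.018],0,0],[[0,0,-0.018],0,0],[[0,0,-0.018],0,0],[[0,0,-0.015],0,0],[[0,0,-0.012],0,0],[[0,0,-0.005],0,0]]'; python3 - <<'E'
from fit import *; from obs0 import *
C=pickle.load(open("c4.pkl","rb"))
for n in("top","side"):
    q=[k for k in rack if k[0]==n and k[1][2]==100]; P=np.array([ray(C[n],*k[2],.1)[:2] for k in q]); print(n,P.round(4).tolist(),P.mean(0))
    f=[k for k in rack if k[0]==n and k[1][2]<100]; print([ray(C[n],*k[2],k[1][2]/1e3)[:2].round(4).tolist() for k in f])
E
python3 go.py .439 .303 .18 2.397
```

```text
clock: 24.8
position: [0.4017, 0.0767, 0.1808]
ee_rot: [1.941, 2.469, 0.001]
force: [-0.4, -0.7, -2.8]
width: 0.234
gripper_force: 60.0
top [[0.5749, 0.2387], [0.6533, 0.1628], [0.5129, 0.1721], [0.593, 0.097]] [0.5834994  0.16764738]
[[0.4939, 0.1651], [0.581, 0.2557]]
side [[0.6548, 0.168], [0.5708, 0.2414], [0.5937, 0.1017], [0.5102, 0.1759]] [0.58238972 0.17174531]
[[0.577, 0.2618], [0.4922, 0.1684]]
shift [0.2111 0.0897 0.0008] turn -0.5877 now [0.4017 0.0767 0.1808] yaw 1.8093 tiltz [ 0.002 -0.    -1.   ] q [ 0.48  0.26 -0.93  2.07  0.26  0.93 -0.35] t 24.8 F [-0.4 -0.7 -2.8] w 0.234 gf 60.0
```

```bash
python3 nudge.py '[[[0.006,0.0025,0],0,0],[[0.014,0.006,0],0,0],[[0.022,0.0093,0],0,0],[[0.028,0.012,0],0,0],[[0.031,0.013,0],0,0],[[0.031,0.013,0],0,0],[[0.028,0.012,0],0,0],[[0.024,0.0104,0],0,0],[[0.016,0.007,0],0,0],[[0.0085,0.0035,0],0,0]]'; python3 nudge.py '[[[0.0026,0.001,0],-0.02,0],[[0,0,0],-0.05,0],[[0,0,0],-0.08,0],[[0,0,0],-0.09,0],[[0,0,0],-0.09,0],[[0,0,0],-0.09,0],[[0,0,0],-0.08,0],[[0,0,0],-0.05,0],[[0,0,0],-0.03,0],[[0,0,0],-0.008,0]]'
python3 nudge.py '[[[0,0,0],0,0],[[0,0,0],0,0]]' | tail -1
cat > red.py <<'E'
from fit import *; import cv2
C=cams(); pickle.dump(C,open("c5.pkl","wb"))
for n in C:
    h=cv2.cvtColor(C[n]["image"],cv2.COLOR_BGR2HSV); m=cv2.inRange(h,(0,150,60),(8,255,255))|cv2.inRange(h,(172,150,60),(180,255,255))
    k,l,s,c=cv2.connectedComponentsWithStats(m)
    for i in range(1,k):
        if s[i,4]>120:
            cn=cv2.findContours((l==i).astype(np.uint8),cv2.RETR_EXTERNAL,cv2.CHAIN_APPROX_NONE)[0][0]
            print(n,s[i],cv2.approxPolyDP(cn,2.5,True)[:,0].tolist())
E
python3 red.py; python3 go.py .439 .303 .18 2.398
```

```text
clock: 25.8
position: [0.4374, 0.3025, 0.1785]
ee_rot: [-1.937, -2.471, 0.001]
force: [-0.0, 0.2, -2.7]
width: 0.236
gripper_force: 60.0
clock: 26.8
position: [0.4386, 0.3021, 0.1791]
ee_rot: [-1.142, -2.927, 0.001]
force: [-0.6, 0.5, -2.4]
width: 0.237
gripper_force: 60.0
gripper_force: 60.0
top [ 232  124   66   55 1981] [[265, 124], [232, 156], [256, 178], [274, 176], [297, 152]]
top [ 34 366  28  26 176] [[61, 367], [57, 367], [34, 390], [38, 391]]
side [274 182  18  28 309] [[274, 183], [275, 189], [281, 191], [283, 209], [288, 209], [291, 183]]
shift [-0.0004  0.0003 -0.0005] turn -0.0007 now [0.4385 0.303  0.1795] yaw 2.3973 tiltz [ 0. -0. -1.] q [ 0.01  0.53 -1.02  1.8   0.51  1.1  -0.36] t 27.1 F [-0.7 -0.3 -3. ] w 0.231 gf 60.0
```

```bash
cat > pp.py <<'E'
from fit import *
C=pickle.load(open("c5.pkl","rb"))
import sys; bl,br,fl=eval(sys.argv[1]); z=float(sys.argv[2])
ob=[("top",(50,55,3),bl),("top",(50,-55,3),br),("top",(-64,55,9.5),fl)]
p,r=fit(C,ob,[.58,.17,z,-.74],z); print(p.round(4),r.round(1).tolist())
ex=np.array([np.cos(-.744),np.sin(-.744)]);ey=np.array([-ex[1],ex[0]])
for o in((.5835,.1676),(.583,.1697)): d=p[:2]-o; print("in rack",(d@ex).round(4),(d@ey).round(4),(p[3]+.744).round(3))
E
python3 pp.py '((265,123.6),(297.5,152),(231.6,156))' .1547
```

```text
[ 0.5825  0.1642  0.1594 -0.7438] [[-0.3, -0.6], [0.5, 0.4], [-0.2, 0.1]]
in rack 0.0016 -0.0032 0.0
in rack 0.0034 -0.0044 0.0
```

```bash
python3 nudge.py '[[[0.001,0.0015,0.004],0,0],[[0.001,0.0015,0.008],0,0],[[0,0,0.01],0,0],[[0,0,0.009],0,0],[[0,0,0.006],0,0],[[0,0,0.003],0,0],[[0,0,0],0,0],[[0,0,0],0,0]]'; python3 red.py; python3 go.py .439 .303 .1378 2.398
```

```text
clock: 27.9
position: [0.4391, 0.3068, 0.1396]
ee_rot: [1.142, 2.927, 0.0]
force: [0.7, -0.4, -2.1]
width: 0.233
gripper_force: 60.0
top [ 233  129   63   46 1630] [[233, 160], [248, 173], [268, 170], [279, 174], [295, 155], [264, 129]]
top [ 34 366  28  26 177] [[61, 367], [58, 366], [34, 390], [38, 391]]
side [273 191  19  29 339] [[273, 192], [275, 201], [281, 203], [282, 218], [289, 219], [291, 192]]
shift [-0.0024 -0.003   0.002 ] turn -0.0003 now [0.4392 0.3068 0.1398] yaw 2.3977 tiltz [ 0.001  0.    -1.   ] q [-0.02  0.58 -0.98  1.84  0.56  1.03 -0.41] t 28.0 F [-0.2  0.2 -2. ] w 0.234 gf 60.0
```

```bash
python3 pp.py '((264.2,128.6),(295.5,155),(232.6,160))' .115; python3 - <<'E'
import pickle,cv2,numpy as np
from fit import *
C=pickle.load(open("c5.pkl","rb"));c=C["top"]
# classify colours across panel, along rack y through rack-x = +20 and 0 : red / green / other, at z=.115
im=cv2.cvtColor(c["image"],cv2.COLOR_BGR2HSV);th=-.744;ex=np.array([np.cos(th),np.sin(th)]);ey=np.array([-ex[1],ex[0]])
for x in(.02,.0,.04):
    s=""
    for y in np.arange(-.085,.0851,.002):
        P=np.r_[np.array([.5835,.1676])+x*ex+y*ey,.112]; u,v=proj(c,P[None])[0]; h=im[int(round(v)),int(round(u))]
        s+="R" if (h[0]<9 or h[0]>171) and h[1]>140 else "G" if 45<h[0]<95 and h[1]>90 else "."
    print(x,s)
E
```

```text
[ 0.584   0.1703  0.115  -0.7267] [[-0.4, -1.1], [1.0, 0.5], [-0.4, 0.2]]
in rack -0.0014 0.0023 0.017
in rack 0.0004 0.0011 0.017
0.02 .GGGGG.GGGGGGGGG..RRRRRRRRRRRRRRRRRRRRRRRRRRRRRRRRRRRRRRRRRRRRRRRRRRRRRR.GG.G.........
0.0 GGGGGG..GGGGGGG..RRRRRRRRRRRRRRRRRRRRRRRRRRRRRRRRRRRRRRRRRRRRRRRRRRRRRR..GGGGG........
0.04 .GGGGG..GGG.GGG...RRRRRRRRRRRRRRRRRRRRRRRRRRRRRRRRRRRRRRRRRRRRRRRRRRRRRRR.G.GG........
```

```bash
python3 - <<'E'
import pickle,cv2,numpy as np
from fit import *
th=-.744;ex=np.array([np.cos(th),np.sin(th)]);ey=np.array([-ex[1],ex[0]])
for f,zs in(("c1.pkl",(.1,.110)),("c5.pkl",(.110,.118))):
  C=pickle.load(open(f,"rb"));c=C["top"]
  im=c["image"].astype(np.float32)
  for z in zs:
    ys=np.arange(-.09,.0901,.003)
    prof=0
    for x in np.arange(-.02,.041,.004):
        P=np.array([np.r_[np.array([.5835,.1676])+x*ex+y*ey,z] for y in ys]); uv=proj(c,P).astype(np.float32)
        prof=prof+cv2.remap(im,uv[None,:,0],uv[None,:,1],cv2.INTER_LINEAR)[0]/16
    print(f,z)
    for y,q in zip(ys,prof): print(f"{y*1e3:.0f}:{q[2]:.0f},{q[1]:.0f},{q[0]:.0f}",end=" ")
    print()
E
```

```text
c1.pkl 0.1
-90:122,127,139 -87:121,124,137 -84:91,101,106 -81:59,104,86 -78:69,123,102 -75:86,151,125 -72:65,112,93 -69:51,84,70 -66:87,155,129 -63:76,131,109 -60:59,101,85 -57:60,106,88 -54:61,111,92 -51:114,133,130 -48:208,215,221 -45:207,216,220 -42:209,217,222 -39:185,200,200 -36:88,145,124 -33:78,144,118 -30:83,147,122 -27:85,151,125 -24:83,147,122 -21:83,146,121 -18:82,146,121 -15:82,145,121 -12:82,145,120 -9:83,148,122 -6:86,153,127 -3:86,152,127 0:85,151,125 3:85,151,125 6:85,151,125 9:85,152,126 12:84,150,124 15:80,141,117 18:73,128,105 21:58,100,83 24:61,106,89 27:62,107,89 30:71,125,104 33:79,143,118 36:79,138,115 39:117,130,130 42:204,212,217 45:206,216,219 48:207,218,221 51:187,196,201 54:120,126,137 57:116,121,133 60:121,125,138 63:103,113,120 66:51,79,69 69:49,82,68 72:85,156,127 75:98,137,126 78:117,120,132 81:117,121,133 84:116,121,133 87:116,122,133 90:116,122,133 
c1.pkl 0.11
-90:122,126,139 -87:108,112,123 -84:63,99,86 -81:64,113,93 -78:83,147,122 -75:75,132,109 -72:48,78,66 -69:80,142,118 -66:85,147,123 -63:60,102,85 -60:61,105,88 -57:59,108,89 -54:90,121,112 -51
[... 1666 characters left out ...]
-63:59,94,79 -60:57,95,79 -57:64,100,88 -54:113,98,99 -51:151,53,50 -48:154,45,41 -45:154,47,43 -42:155,47,43 -39:156,46,42 -36:157,46,42 -33:160,45,41 -30:159,45,41 -27:159,46,41 -24:159,46,41 -21:159,46,41 -18:159,45,41 -15:159,45,41 -12:159,46,42 -9:159,46,42 -6:160,46,41 -3:160,46,42 0:159,46,42 3:159,46,42 6:159,46,42 9:159,46,42 12:159,46,42 15:159,46,42 18:160,46,43 21:160,46,42 24:160,46,43 27:160,46,43 30:161,46,43 33:161,47,43 36:160,47,43 39:160,46,43 42:160,46,43 45:159,47,43 48:160,47,43 51:162,46,42 54:167,45,42 57:136,77,77 60:54,80,71 63:47,76,64 66:65,117,94 69:91,118,113 72:119,121,134 75:118,122,134 78:117,121,133 81:117,122,133 84:118,122,134 87:118,122,134 90:118,122,134
```

```bash
python3 nudge.py '[[[0,0,0.003],0,0],[[0,0,0.004],0,0],[[0,0,0.003],0,0],[[0,0,0.002],0,0],[[0,0,0.0015],0,0],[[0,0,0.0015],0,0],[[0,0,0.0015],0,0],[[0,0,0.0015],0,0],[[0,0,0],0,0]]'; python3 nudge.py '[[[0,0,0.002],0,0],[[0,0,0.003],0,0],[[0,0,0.003],0,0],[[0,0,0],0,0],[[0,0,0],0,0]]'; python3 red.py; python3 go.py .439 .303 .115 2.398
```

```text
clock: 28.9
position: [0.4391, 0.3065, 0.1213]
ee_rot: [1.142, 2.927, -0.0]
force: [-0.2, 0.6, -1.9]
width: 0.235
gripper_force: 60.0
clock: 29.4
position: [0.439, 0.3066, 0.1133]
ee_rot: [-1.142, -2.927, 0.0]
force: [-0.3, -0.1, -2.1]
width: 0.237
gripper_force: 60.0
top [ 235  130   63   45 1482] [[235, 161], [245, 171], [266, 167], [281, 174], [297, 157], [265, 130]]
top [ 34 366  28  26 176] [[61, 367], [57, 367], [34, 390], [38, 391]]
side [273 195  19  28 363] [[273, 195], [276, 208], [282, 211], [282, 222], [289, 222], [291, 195]]
shift [-0.0024 -0.0027 -0.0015] turn -0.0002 now [0.4391 0.3067 0.1135] yaw 2.3978 tiltz [ 0.  0. -1.] q [-0.04  0.61 -0.96  1.87  0.6   0.98 -0.44] t 29.5 F [-1.2  0.5 -2.3] w 0.236 gf 60.0
```

```bash
python3 pp.py '((265.2,129.6),(297.5,157),(234.6,161))' .100
```

```text
[ 0.5845  0.1683  0.0999 -0.7314] [[0.3, -0.4], [0.2, 0.0], [-0.5, 0.4]]
in rack 0.0002 0.0012 0.013
in rack 0.002 0.0 0.013
```

```bash
python3 nudge.py '[[[0.003,0,0],0,0],[[0.007,0,0],0,0],[[0.012,0,0],0,0],[[0.016,0,0],0,0],[[0.02,0,0],0,0],[[0.02,0,0],0,0],[[0.02,0,0],0,0],[[0.02,0,0],0,0],[[0.02,0,0],0,0],[[0.02,0,0],0,0]]'; python3 nudge.py '[[[0.02,0,0],0,0],[[0.02,0,0],0,0],[[0.01,0,0],0,0],[[0,0,0],0,0]]'; python3 red.py; python3 go.py .40 .08 .2 1.81
```

```text
clock: 30.5
position: [0.321, 0.4148, 0.1136]
ee_rot: [-1.14, -2.927, -0.001]
force: [-0.5, -0.0, -1.7]
width: 0.233
gripper_force: 60.0
clock: 30.9
position: [0.284, 0.4488, 0.1137]
ee_rot: [-1.137, -2.928, -0.001]
force: [-0.3, -0.8, -2.3]
width: 0.233
gripper_force: 60.0
top [ 235  130   63   60 1921] [[265, 130], [235, 162], [267, 189], [297, 157]]
top [ 34 366  28  26 174] [[61, 367], [49, 374], [35, 391]]
shift [-0.3323 -0.1932 -0.0864] turn 0.5879 now [0.2862 0.4471 0.1132] yaw 2.3979 tiltz [ 0.    -0.001 -1.   ] q [-0.44  0.6  -0.95  1.88  0.59  0.97 -0.82] t 31.0 F [ 0.8  0.  -1.8] w 0.234 gf 60.0
```

```bash
python3 nudge.py '[[[0,0,-0.02],0,0],[[0,0,-0.035],0,0],[[0,0,-0.03],0,0],[[0,0,-0.01],0,0],[[0,0,0],0.09,0],[[0,0,0],0.125,0],[[0,0,0],0.125,0],[[0,0,0],0.125,0],[[0,0,0],0.122,0],[[0,0,0],0,0]]'; python3 go.py .388 .08 .2 1.81
```

```text
clock: 32.0
position: [0.2867, 0.4465, 0.2077]
ee_rot: [1.943, 2.467, -0.001]
force: [0.1, 0.2, -1.6]
width: 0.235
gripper_force: 60.0
shift [-0.38    0.0126  0.0082] turn -0.0026 now [0.2867 0.4465 0.2077] yaw 1.8074 tiltz [ 0.    -0.001 -1.   ] q [-0.45  0.44 -0.88  1.78  0.38  1.11 -1.23] t 32.0 F [ 0.1  0.2 -1.6] w 0.235 gf 60.0
```

```bash
python3 nudge.py '[[[-0.038,0.0013,0],0,0],[[-0.038,0.0013,0],0,0],[[-0.038,0.0013,0],0,0],[[-0.038,0.0013,0],0,0],[[-0.038,0.0013,0],0,0],[[-0.038,0.0013,0],0,0],[[-0.038,0.0013,0],0,0],[[-0.038,0.0013,0],0,0],[[-0.038,0.0013,0],0,0],[[-0.038,0.0013,0],0,0]]'; python3 nudge.py '[[[0,0,0.02],0,0],[[0,0,0.04],0,0],[[0,0,0.04],0,0],[[0,0,0.035],0,0],[[0,0,0.02],0,0],[[0,0,0.012],0,0],[[0,0,0.006],0,0],[[0,0,0],0,0],[[0,0,0],0,0]]'; python3 go.py .388 .08 .0273 1.81
```

```text
clock: 33.0
position: [0.3889, 0.0791, 0.2081]
ee_rot: [1.935, 2.474, -0.001]
force: [0.8, 0.2, -1.3]
width: 0.231
gripper_force: 60.0
clock: 33.9
position: [0.3892, 0.0814, 0.0358]
ee_rot: [1.938, 2.472, 0.001]
force: [-0.5, 0.3, -2.3]
width: 0.239
gripper_force: 60.0
shift [-0.0011 -0.0015  0.0085] turn 0.0017 now [0.3892 0.0814 0.0358] yaw 1.8117 tiltz [ 0.  0. -1.] q [ 0.19  0.46 -0.67  2.27  0.54  0.57 -0.65] t 33.9 F [-0.5  0.3 -2.3] w 0.239 gf 60.0
```

```bash
python3 nudge.py '[[[0,0,0.004],0,0],[[0,0,0.003],0,0],[[0,0,0.0015],0,0],[[0,0,0],0,0.5],[[0,0,0],0,0.5],[[0,0,0],0,0.5],[[0,0,0],0,0.5],[[0,0,0],0,0.5],[[0,0,0],0,0.5]]'; python3 nudge.py '[[[0,0,-0.02],0,0.5],[[0,0,-0.04],0,0.5],[[0,0,-0.04],0,0.5],[[0,0,-0.04],0,0.5],[[0,0,-0.04],0,0.5],[[0.04,0,0],0,0.5],[[0.04,0,0],0,0.5],[[0.04,0,0],0,0.5],[[0.04,0,0],0,0.5],[[0,0,0],0,0.5]]'; python3 red.py; python3 - <<'E'
from fit import *; import cv2
C=pickle.load(open("c5.pkl","rb")); 
h=cv2.cvtColor(C["side"]["image"],cv2.COLOR_BGR2HSV); m=cv2.inRange(h,(8,110,90),(16,230,230)); 
k,l,s,c=cv2.connectedComponentsWithStats(m); print([x.tolist() for x in s[1:] if x[4]>40])
P=np.array([[.388,.08,0]]); t=np.array([np.cos(1.81),np.sin(1.81)])
for d in(-.04,.08): print(proj(C["side"],np.array([[*(P[0,:2]+d*t),.05]])))
E
```

```text
clock: 34.8
position: [0.3889, 0.0814, 0.0269]
ee_rot: [-1.94, -2.471, 0.0]
force: [0.8, 0.3, 0.1]
width: 0.503
gripper_force: 0.0
clock: 35.8
position: [0.3489, 0.2423, 0.2076]
ee_rot: [-1.929, -2.477, -0.005]
force: [-0.1, 0.1, 0.2]
width: 0.501
gripper_force: 0.0
top [ 235  130   63   60 1922] [[265, 130], [235, 162], [267, 189], [297, 157]]
top [ 34 366  28  26 176] [[61, 367], [57, 367], [34, 390], [38, 391]]
side [252 195  26  28 393] [[277, 195], [256, 195], [252, 222], [265, 222], [263, 210]]
[[564, 68, 10, 21, 50], [486, 81, 9, 25, 78], [625, 154, 15, 22, 130], [322, 254, 7, 15, 56]]
[[346.61924973 229.875321  ]]
[[324.77832251 257.75430571]]
```

```bash
python3 pp.py '((265.2,129.6),(297.5,157),(234.6,161.8))' .100; python3 - <<'E'
from cell import arm
print(arm.sign_off())
E
```

```text
[ 0.5839  0.1681  0.1    -0.7218] [[0.1, -0.1], [0.2, -0.0], [-0.3, 0.1]]
in rack -0.0001 0.0006 0.022
in rack 0.0017 -0.0006 0.022
the job is handed in; nothing more can be done
None
```

The job is handed in at about 36 s: by my camera measurements the panel lies on both rails within about 2 mm and 0.02 rad of its place, lip at the open front, and the spatula is laid on the open bench and let go; the sign-off returned no verdict.

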